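# Park a core bit in the rinse bay through its sprung gate

## Task

Stand the short, wide core bit on the landing plate in front of the rinse bay's gate, then push it along the floor, through the sprung flap, until it sits snug against the end stop with the feeler plate pressed home. Push gently: feel for the stop, whose setting changes, and do not ram it. Leave the bit standing upright with the flap swung shut behind it, and do not disturb the tall bit, the wheel or the glass discs.

Things in the scene. Friction and masses are not known exactly. Their poses are not given: they have to be found in the camera images.
- bit_center (a point): Centre (half-way up) of the loose core bit to be parked: a stepped round steel piece standing upright on the bench, 44 mm tall; body 52 mm in diameter for the lower 32 mm, then a collar 38 mm in diameter and 12 mm high. About 0.3 kg (0.2 to 0.4). Take it by its body (52 mm wide) from above. z is up.
- bay: Fixed rinse bay, steel and grey paint. Origin: bench level, under the middle of the gateway; x = push direction (landing plate to gate to stop), y = left of it, z up. Floor top at z = 0.006 throughout. Channel: x 0 to 0.215, 66 mm wide between walls with tops at z = 0.045; open above, so shut fingers pointing down can travel along it through the gateway and be lifted straight out.
- landing (a point): Middle of the landing plate's top, 70 mm before the gateway (bay x = -0.070, z = 0.006). The plate runs from bay x = -0.140 to 0 and is 110 mm wide, without walls except two wings, as tall as the channel's walls, that widen from the channel's 66 mm at x = 0 to about 85 mm apart at x = -0.03.
- flap_edge (a point): Middle of the free edge of the flap, a plain aluminium plate 60 mm long, 34 mm high (bay z 0.008 to 0.042), 4 mm thick that closes the gateway. Its upright hinge is at bay x = 0, y = +0.033; shut, the free edge is at x = 0, y = -0.029. It opens only in the push direction, sweeping an arc of 62 mm radius into the channel.
- flap (a joint): Angle of the flap in rad: 0 shut, 1.5 fully open along the channel's wall. A spring shuts it: opening it at its free edge takes about 0.4 N at first, 1.1 N when wide open, several times more near the hinge, where the bit bears on it last. It leans on whatever stands in its way, bit or fingers, and swings shut once that is gone.
- feeler (a joint): Travel in m of the light sprung feeler plate on the face of the end stop: 0 out, 0.005 pressed fully home (0.15 to 0.3 N, too weak to push the bit back). The stop is a rubber-cushioned block under a steel bridge with a black knob, clamped at a different setting each time: the bit is home with its centre 94 to 134 mm beyond the gateway, clear of the flap. The rubber gives about 1 mm per 5 N.
- tall_bit_center (a point): Bystander: centre of a loose taller, slimmer core bit, 36 mm in diameter, 85 mm tall, standing upright.
- wheel_center (a point): Bystander: centre of a loose grinding wheel lying flat, 60 mm in diameter, 20 mm thick.
- glass_stack_center (a point): Bystander: centre of a stack of glass discs, one piece, about 62 mm in diameter, 40 mm tall.
Things that resemble listed ones, but are neither listed nor needed, are in the scene too. Leave any yellow look-alike of the part that bears bit_center alone.

How it is judged (in metres and radians):
On the way, in this order (a step that is already met when the one before it is completed fails the run):
1. the bit stands upright on the landing plate in front of the gate (x of bit_center in the frame of bay between -0.135 and -0.02 m and y of bit_center in the frame of bay between -0.05 and 0.05 m and z of bit_center in the frame of bay below 0.032 m and angle between bit_center's own z axis and vertical below 0.12 rad), for 0.2 s.
2. the bit, on the floor, holds the flap open in the gateway (x of bit_center in the frame of bay between -0.005 and 0.055 m and y of bit_center in the frame of bay between -0.02 and 0.02 m and z of bit_center in the frame of bay below 0.032 m and angle between bit_center's own z axis and vertical below 0.12 rad and value of joint flap above 0.35 rad), for 0.05 s.
At the end, for the whole second after the job is handed in: The bit stands upright (within 0.12 rad) on the channel's floor, at rest, against the end stop with the feeler plate pressed home (over 3.2 of its 5 mm), and the flap is shut (under 0.06 rad) (value of joint feeler above 0.0032 m and x of bit_center in the frame of bay between 0.088 and 0.139 m and y of bit_center in the frame of bay between -0.02 and 0.02 m and z of bit_center in the frame of bay below 0.032 m and angle between bit_center's own z axis and vertical below 0.12 rad and value of joint flap below 0.06 rad and linear speed of bit below 0.01 m/s); the robot touches nothing.
It fails at once if the bit is rammed into the gate, channel or stop with more than 25 N (contact force between bit and bay above 25 N and x of bit_center in the frame of bay above -0.02 m).
It fails at once if the fingers press on the bay or its flap with more than 25 N (contact force between the fingers and bay above 25 N).
It fails at once if the tall bit, the wheel or the glass discs are shifted by more than 20 mm (distance of any of tall_bit_center, wheel_center, glass_stack_center from where it was at the start of the episode above 0.02 m).
It also fails if it takes over 58 s, if anything falls off the work surface, if the arm or the gripper's body presses on something with over 40 N, if the wrist force passes 120 N, or if a joint passes its speed limit or range.

## Robot

A 6-joint arm with a two-finger parallel gripper is mounted at the origin on the work surface. World frame = base frame: x ahead of the robot, y to its left, z up, the work surface at z = 0. Lengths are in m, angles in degrees, forces in N, time in s.
With the tool pointing down it reaches from about 0.4 to 0.825 m from the base axis. Payload 7 kg.
Tool frame: the origin (TCP) lies midway between the tips of the shut fingers; the grasp point (between the pads) lies 19 mm behind it; z points along the fingers, y is the direction in which the jaws open and shut (so a half turn about z gives the same grasp; the last joint's range is limited). The gripper opens to 88 mm and grips with 3 to 60 N. Pads are 19 mm wide; open, the fingers measure 130 mm over their backs; the gripper's body (78 mm by 193 mm) begins 47 mm behind the grasp point.
Start: joints at [80.163, 20.546, 0.682, 0, -70.136, -16.507], TCP at [0.3, 0.605, 0.227] pointing down, gripper open.
Joint ranges: [-176.03, 176.03], [-82.01, 121.73], [-58.28, 71.71], [-173.87, 95.51], [-174.79, -0.11], [-173.66, 173.66]. Speed limits (degrees/s): [136.94, 136.94, 172.46, 180, 180, 180].

## Interface

Orientations are given as a 3x3 rotation matrix whose columns are the frame's x, y, z axes.
In Python, from rig import robot gives the robot as it stands. Calls block until the motion is done:
- robot.goto(position, orientation): joint-space move of the TCP to a pose.
- robot.servo_line(position, ori=None, speed=0.15): straight line of the TCP; ori=None keeps the orientation; speed is the mean speed in m/s.
- robot.movej(angles): joint-space move.
- robot.move_gripper(opening): opening from 0.0 (shut) to 1.0 (fully open); the grip force is fixed at half the most; returns when the fingers have stopped.
- robot.dwell(seconds).
- robot.ik(position, orientation): joint angles nearest the present ones, or None.
- robot.grab_frame(name): name is "scene" or "side" or "wrist"; returns (picture, depth): 384x512x3 uint8, red, green, blue; 384x512 float32, m along the optical axis (not along the pixel's ray), 0 where there is no reading.
- robot.camera_info(name): a dict with "vfov" (degrees; the focal length in pixels is half the picture's height over the tangent of half this angle, whatever the lens; pixels are square), "cx", "cy" (the principal point, pixels), "view" (4x4, takes a point from world to camera coordinates); the wrist camera has in their place "T_tool_cam" (4x4, takes a point from camera to tool coordinates, whose origin is the TCP and whose axes are the flange's). Camera axes: x right, y down, z forward; pixel columns grow to the right and rows downward; lengths in m; the calibration is good to about 2 mm. The wrist camera is an equidistant fisheye: a pixel r from the principal point sees the ray r / f radians off the axis. A picture is of the moment at which its call begins: read the wrist's pose just before it. camera_info takes no time and is no camera call.
A pose or a line that the arm cannot do raises robot.Unreachable and nothing moves.
- robot.job_done(): hands the job in, once; it reports no verdict.
Readings, each from a call of its own:
- robot.read_t(): time.
- robot.read_qpos(): joint angles.
- robot.read_qvel(): joint speeds.
- robot.read_effort(): joint torques, N m.
- robot.read_position(): TCP position.
- robot.read_tcp_rot(): TCP orientation.
- robot.read_force(): force on the tool from outside, world axes, zero at the start.
- robot.read_ft_torque(): the same for the moment, N m.
- robot.read_grip_width(): opening from 0.0 (shut) to 1.0 (fully open).
Only numpy, scipy, OpenCV 4.12 (cv2) and the standard library are available. Lean on these libraries where they do the work, as an engineer would, in place of code of your own. Each camera call takes 0.05 s, during which the arm holds its last target. There are 200 camera calls.

## Working session

There is one attempt and no reset: what is moved stays moved. The work goes in short steps, each a Python script; the robot and the scene stay as the last script left them, time stands still between calls to the robot, and variables do not carry over. Pictures are saved under pics/ and viewed, on a budget of 10 in all, crops included, one or two more only if the job needs it, and the job is handed in when it is done.

```bash
ls; mkdir -p pics; cat > h.py <<'E'
import numpy as np, cv2
from rig import robot
def cloud(name):
    """picture, world points per pixel (scene/side pinhole)"""
    im,d=robot.grab_frame(name); c=robot.camera_info(name)
    f=im.shape[0]/2/np.tan(np.radians(c['vfov'])/2)
    v,u=np.mgrid[:im.shape[0],:im.shape[1]]
    P=np.stack([(u-c['cx'])/f*d,(v-c['cy'])/f*d,d],-1)
    T=np.linalg.inv(np.array(c['view'])); W=P@T[:3,:3].T+T[:3,3]
    W[d==0]=np.nan
    return im,W
E
python3 - <<'E'
from h import *
ims=[]
for n in ['scene','side']:
    im,W=cloud(n); np.savez(f'{n}.npz',im=im,W=W)
    c=robot.camera_info(n); print(n,c['vfov'],np.round(np.linalg.inv(np.array(c['view'])),3).tolist(), np.isnan(W[...,0]).mean())
    cv2.imwrite(f'pics/{n}.png',cv2.cvtColor(cv2.resize(im,(800,600),interpolation=cv2.INTER_CUBIC),cv2.COLOR_RGB2BGR))
E
```

```text
pics
scene 57.012672827861024 [[-0.551, 0.544, -0.632, 1.181], [0.834, 0.356, -0.421, 0.4], [-0.004, -0.759, -0.651, 0.696], [0.0, 0.0, 0.0, 1.0]] 0.0039520263671875
side 43.021824069701424 [[0.892, -0.347, 0.288, 0.15], [-0.451, -0.696, 0.559, -0.843], [0.006, -0.629, -0.778, 1.231], [0.0, 0.0, 0.0, 1.0]] 0.0038808186848958335
```

View pics/scene.png

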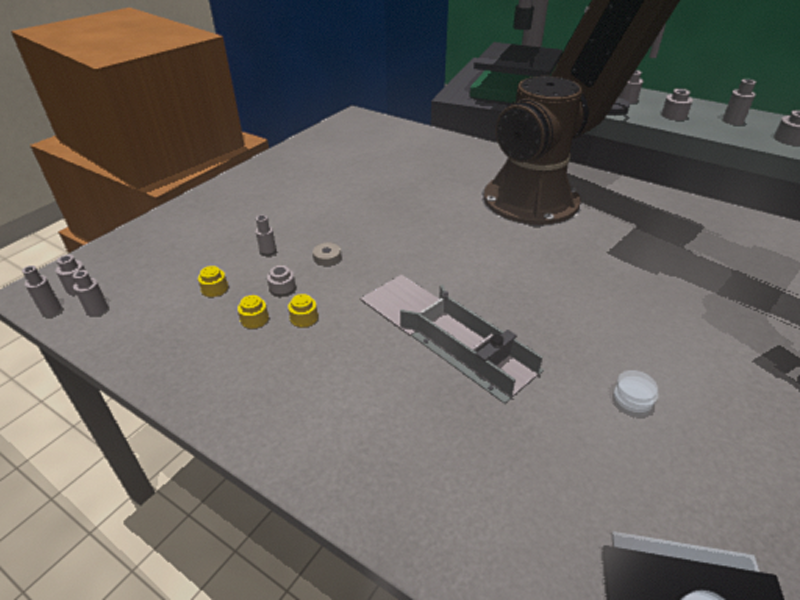

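View pics/side.png

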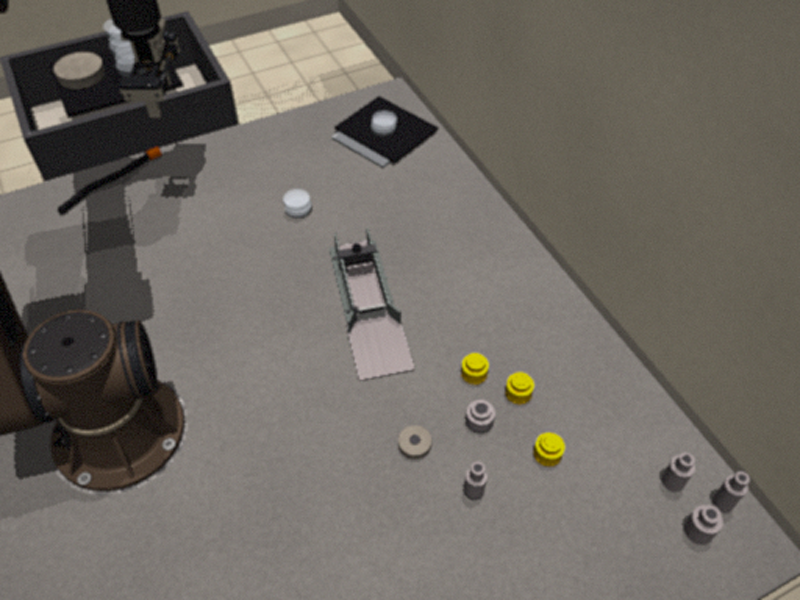

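The scene view (800 px wide) shows the grey bit at about (281,280) among three yellow look-alikes. The landing plate is at (400,297), the flap at about (430,310), the stop with its knob at (500,345), the tall bit at (265,237), the wheel at (327,254) and the glass at (636,390). In the side view the bit is at (481,415), the plate at (380,345) and the stop at (357,250).

```bash
python3 - <<'E'
from h import *
s=.64
def circ(P):
    A=np.c_[2*P[:,:2],np.ones(len(P))]; x=np.linalg.lstsq(A,(P[:,:2]**2).sum(1),rcond=None)[0]; return x[:2],np.sqrt(x[2]+x[:2]@x[:2])
D={n:np.load(n+'.npz') for n in['scene','side']}
def near(n,uv,r):
    W=D[n]['W'];u,v=(int(a*s) for a in uv); return W[v-r:v+r,u-r:u+r].reshape(-1,3),D[n]['im'][v-r:v+r,u-r:u+r].reshape(-1,3)
for name,a,b in[('bit',(281,280),(481,415)),('tall',(265,237),(476,483)),('wheel',(327,254),(415,441)),('glass',(636,390),(297,202)),('yel1',(303,310),(475,366)),('yel2',(252,311),(520,386)),('yel3',(212,281),(550,447))]:
    for n,uv in(('scene',a),('side',b)):
        P,_=near(n,uv,14); P=P[P[:,2]>.012]
        zm=np.percentile(P[:,2],97); T=P[P[:,2]>zm-.006]
        (c,r),_2=cv2.minEnclosingCircle(T[:,:2].astype(np.float32)),0
        (c2,r2)=cv2.minEnclosingCircle(P[:,:2].astype(np.float32))
        print(name,n,len(P),'zmax %.3f'%zm,'top',np.round(c,4),round(r,4),'all',np.round(c2,4),round(r2,4))
# bay : plan-view of plate (z~.006) and walls
G=[]
for n,uv in(('scene',(452,335)),('side',(372,305))):
    P,C=near(n,uv,75); 
    hi=P[(P[:,2]>.025)&(P[:,2]<.12)]
    pink=(C[:,0].astype(int)-C[:,1]>6)&(P[:,2]<.015)&(P[:,2]>0)
    print(n,'walls',len(hi),cv2.minAreaRect(hi[:,:2].astype(np.float32)),hi[:,2].max(),'pink',pink.sum(),np.median(P[pink],0),cv2.minAreaRect(P[pink][:,:2].astype(np.float32)))
    G.append((P,C))
# plan picture 0.5mm/px: colour, both
P=np.vstack([g[0] for g in G]);C=np.vstack([g[1] for g in G])
np.savez('bay.npz',P=P,C=C,k=np.r_[np.zeros(len(G[0][0])),np.ones(len(G[1][0]))])
m=np.nanmean(P[(P[:,2]>.025)],0)[:2]; print('m',m)
out=[]
for P,C in G:
    I=np.zeros((500,400,3),np.uint8)
    x=((P[:,0]-m[0])*1250+200);y=((P[:,1]-m[1])*1250+250);ok=np.isfinite(x)
    for i in np.where(ok&(P[:,2]<.15))[0]: 
        h=min(int(P[i,2]/.06*179),178) if P[i,2]>.003 else None
        cv2.circle(I,(int(x[i]),int(y[i])),2,tuple(int(q) for q in (C[i][::-1] if h is None else cv2.cvtColor(np.uint8([[[max(h,0),255,230]]]),cv2.COLOR_HSV2BGR)[0,0])),-1)
    out.append(I)
cv2.imwrite('pics/plan.png',np.hstack(out))
E
```

```text
bit scene 277 zmax 0.046 top [ 0.6206 -0.2375] 0.0637 all [ 0.6225 -0.2406] 0.0658
bit side 283 zmax 0.045 top [ 0.6003 -0.2779] 0.0207 all [ 0.5997 -0.2779] 0.0271
tall scene 220 zmax 0.086 top [ 0.5208 -0.3871] 0.0117 all [ 0.5223 -0.3861] 0.0192
tall side 250 zmax 0.086 top [ 0.5226 -0.3907] 0.0121 all [ 0.521  -0.3915] 0.0187
wheel scene 179 zmax 0.023 top [ 0.4688 -0.2632] 0.0314 all [ 0.4688 -0.2632] 0.0314
wheel side 325 zmax 0.023 top [ 0.471  -0.2684] 0.0305 all [ 0.4714 -0.2675] 0.0315
glass scene 594 zmax 0.042 top [0.5048 0.3897] 0.0309 all [0.5061 0.3921] 0.0329
glass side 236 zmax 0.043 top [0.5068 0.3842] 0.0313 all [0.5073 0.3864] 0.0335
yel1 scene 292 zmax 0.046 top [ 0.6425 -0.1788] 0.0194 all [ 0.6321 -0.2055] 0.0561
yel1 side 257 zmax 0.046 top [ 0.6428 -0.1826] 0.0198 all [ 0.6433 -0.1829] 0.0271
yel2 scene 282 zmax 0.046 top [ 0.6956 -0.2532] 0.0192 all [ 0.6713 -0.2597] 0.0504
yel2 side 264 zmax 0.046 top [ 0.6955 -0.2578] 0.0191 all [ 0.696 -0.258] 0.0273
yel3 scene 246 zmax 0.046 top [ 0.6753 -0.3863] 0.0205 all [ 0.6743 -0.3832] 0.0267
yel3 side 304 zmax 0.046 top [ 0.6742 -0.3889] 0.02 all [ 0.6743 -0.3893] 0.0273
scene walls 1360 ((0.5413511991500854, 0.11919426918029785), (0.24458128213882446, 0.10893478244543076), 78.19229125976562) 0.0678316865671913 pink 2875 [0.52002628 0.03960162 0.00302021] ((0.45256656408309937, 0.054015666246414185), (0.6445537805557251, 0.5186590552330017), 33.308692932128906)
side walls 1207 ((0.5448935031890869, 0.05864882469177246), (0.17468835413455963, 0.7240681052207947), 8.618022918701172) 0.06650501872992542 pink 2562 [ 0.52398559 -0.01938613  0.00305868] ((0.5538612008094788, 0.09533694386482239), (0.6267278790473938, 0.5405877828598022), 63.58449935913086)
m [0.55626236 0.08924759]
```

View pics/plan.png

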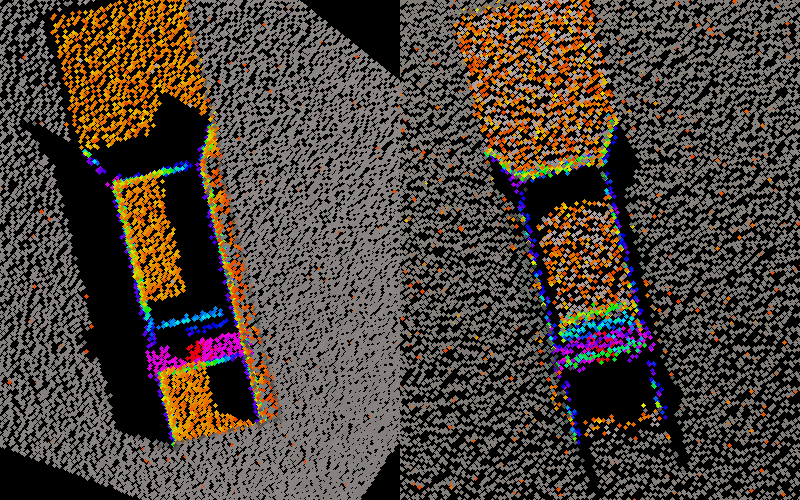

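The plan view (scene left, side right, 0.8 mm/px) shows the push direction running down the picture, tilted slightly to +x. The flap is at about (112–200, 175) and the stop face at about y=318. Next I fit the bay frame per view, refine the bit from its colour and height, and move above the bit for a wrist look.

```bash
cat >> h.py <<'E'
def wcloud():
    """wrist fisheye: picture, world points"""
    p,R=np.array(robot.read_position()),np.array(robot.read_tcp_rot())
    im,d=robot.grab_frame('wrist'); c=robot.camera_info('wrist')
    f=im.shape[0]/2/np.tan(np.radians(c['vfov'])/2)
    v,u=np.mgrid[:im.shape[0],:im.shape[1]]
    x,y=u-c['cx'],v-c['cy']; r=np.hypot(x,y)+1e-9; t=np.tan(np.minimum(r/f,1.5))
    P=np.stack([x/r*t*d,y/r*t*d,d],-1); T=np.array(c['T_tool_cam'])
    W=(P@T[:3,:3].T+T[:3,3])@R.T+p; W[d==0]=np.nan
    return im,W
def Rz(a):
    """tool down, jaws along heading a (deg)"""
    a=np.radians(a); y=np.array([np.cos(a),np.sin(a),0]); z=np.array([0,0,-1.]); return np.c_[np.cross(y,z),y,z]
def baymeas(W,o,a):
    """refine bay origin/heading from a cloud: wall tops, flap top, plate front edge"""
    P=W.reshape(-1,3); P=P[np.isfinite(P[:,0])]
    for _ in range(4):
        e=np.array([np.cos(a),np.sin(a)]); n=np.array([-e[1],e[0]])
        q=np.c_[(P[:,:2]-o)@e,(P[:,:2]-o)@n,P[:,2]]
        T=(q[:,2]>.040)&(q[:,2]<.052)&(q[:,0]>.012)&(q[:,0]<.10)
        L=q[T&(abs(q[:,1]-.036)<.009)]; Rr=q[T&(abs(q[:,1]+.036)<.009)]
        k=[np.polyfit(s[:,0],s[:,1],1) for s in(L,Rr) if len(s)>8]
        da=np.arctan(np.mean([s[0] for s in k])); dy=np.mean([s[1] for s in k]) if len(k)==2 else 0
        F=q[(abs(q[:,1])<.024)&(q[:,2]>.036)&(q[:,2]<.048)&(abs(q[:,0])<.012)]
        dx=np.median(F[:,0]) if len(F) else 0
        o=o+dx*e+dy*n; a=a+da
    S=q[(abs(q[:,1])<.024)&(q[:,2]>.02)&(q[:,2]<.045)&(q[:,0]>.08)&(q[:,0]<.2)]
    print('bay o',o.round(4),'deg',np.degrees(a).round(2),'n',len(L),len(Rr),len(F),'sep',[s[1].round(4) for s in k],'stop x',np.percentile(S[:,0],[5,50]).round(3) if len(S) else None)
    return o,a
def topcirc(W,c,zlo=.038,zhi=.05,r=.03):
    P=W.reshape(-1,3); P=P[np.isfinite(P[:,0])]
    for _ in range(3):
        s=P[(np.hypot(*(P[:,:2]-c).T)<r)&(P[:,2]>zlo)&(P[:,2]<zhi)]
        if len(s)<5: return None,0,0
        cc,rr=cv2.minEnclosingCircle(s[:,:2].astype(np.float32)); c=np.array(cc)
    return c.round(4),round(rr,4),len(s)
E
python3 - <<'E'
from h import *
for n in('scene','side'):
    W=np.load(n+'.npz')['W']
    baymeas(W,np.array([.522,.027]),np.radians(78.2)); print(topcirc(W,np.array([.6,-.276])))
print(robot.camera_info('wrist'))
robot.goto([.575,-.17,.26],Rz(-30)); robot.move_gripper(.85)
print(robot.read_t(),robot.read_qpos())
im,W=wcloud(); np.savez('w1.npz',im=im,W=W)
baymeas(W,np.array([.522,.027]),np.radians(78.2)); print(topcirc(W,np.array([.6,-.276])))
cv2.imwrite('pics/w1.png',cv2.cvtColor(im,cv2.COLOR_RGB2BGR))
E
```

```text
bay o [0.5227 0.0285] deg 76.62 n 72 74 36 sep [np.float64(0.0352), np.float64(-0.0352)] stop x [0.117 0.156]
(array([ 0.5993, -0.2746]), 0.0215, 91)
bay o [0.5237 0.0233] deg 76.88 n 29 28 34 sep [np.float64(0.0351), np.float64(-0.0351)] stop x [0.116 0.13 ]
(array([ 0.6003, -0.2779]), 0.0207, 123)
{'vfov': 65.70646984690485, 'cx': 262.9961558020367, 'cy': 194.96195477176803, 'T_tool_cam': array([[ 3.43154932e-04, -9.58291441e-01, -2.85792575e-01,
         7.74155415e-02],
       [ 9.99999931e-01,  3.68687078e-04, -3.55319328e-05,
         1.96335990e-03],
       [ 1.39417977e-04, -2.85792543e-01,  9.58291502e-01,
        -1.57417453e-01],
       [ 0.00000000e+00,  0.00000000e+00,  0.00000000e+00,
         1.00000000e+00]])}
3.5 [ 2.18955862e+00  1.23733448e+01 -6.29751986e+00 -6.47756688e-04
 -7.13322319e+01  1.47814364e+02]
bay o [0.5209 0.0239] deg 76.6 n 240 204 176 sep [np.float64(0.0354), np.float64(-0.0354)] stop x [0.118 0.119]
(array([ 0.5976, -0.2751]), 0.0193, 559)
```

View pics/w1.png

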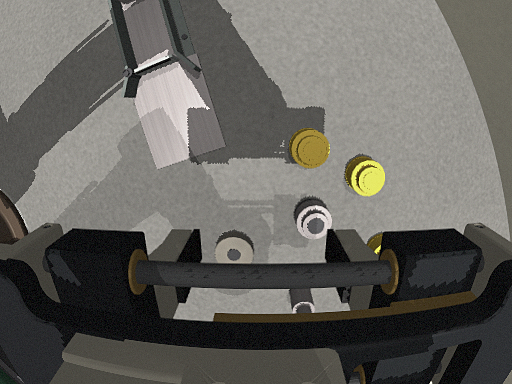

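The wrist view shows the bit at (313,218), yellow look-alikes at (310,148) and (366,177), the wheel at (235,250), and the landing plate at (175,115) with its shut flap at (152,66). All three views agree within about 4 mm, so I use averages: bit (0.599,-0.276), bay origin (0.522,0.025) and heading 76.7°. Now grasp.

```bash
cat >> h.py <<'E'
O=np.array([.5222,.0250]); A=np.radians(76.68); E_=np.array([np.cos(A),np.sin(A)]); N_=np.array([-E_[1],E_[0]])
def B(x,y,z): return [*(O+x*E_+y*N_),z]
JA=np.degrees(A)-90
def bayxy(p): d=np.array(p[:2])-O; return np.r_[d@E_,d@N_]
E
python3 - <<'E'
from h import *
b=[.5985,-.2757]
for p,R in((b+[.005],Rz(-30)),(B(-.08,0,.012),Rz(JA)),(B(-.08,0,.15),Rz(JA)),(B(.08,0,.02),Rz(JA)),(B(.08,0,.15),Rz(JA))): print(np.round(robot.ik(p,R),1))
robot.goto(b+[.12],Rz(-30))
im,W=wcloud(); c,r,n=topcirc(W,np.array(b)); print('bit',c,r,n)
if c is not None and n>100 and np.hypot(*(c-b))<.006: b=list((np.array(b)+c)/2)
robot.servo_line(b+[.005],speed=.1); print(robot.read_force())
robot.move_gripper(0); print('w',robot.read_grip_width()*88,robot.read_force(),robot.read_t())
robot.servo_line(b+[.13],speed=.15); print('w',robot.read_grip_width()*88,robot.read_force())
robot.goto(B(-.085,0,.13),Rz(JA)); print(robot.read_t(),robot.read_position(),robot.read_force())
im,W=wcloud(); np.savez('w2.npz',im=im,W=W); baymeas(W,O,A)
cv2.imwrite('pics/w2.png',cv2.cvtColor(im,cv2.COLOR_RGB2BGR))
E
```

```text
[ -7.8  30.8 -15.1   0.  -44.1 157.8]
[ 16.3  19.3 -35.1   0.  -35.7 150.4]
[ 16.3   8.5 -26.5   0.  -55.  150.4]
[ 31.2  21.8 -29.1   0.  -39.2 135.5]
[ 31.2  12.5 -21.3   0.  -56.2 135.5]
bit [ 0.5981 -0.2753] 0.0189 1504
[-0.38062045 -0.5544079  -0.33419295]
w 51.775781694039416 [-2.57341624 -0.0434249   2.64443045] 6.15
w 51.63478858580635 [-0.39251318 -0.15857907 -2.81869934]
8.075 [ 0.50312978 -0.0577594   0.13002194] [ 0.46091951 -0.62986086 -2.01169786]
bay o [0.5203 0.0242] deg 76.63 n 557 559 437 sep [np.float64(0.0351), np.float64(-0.0351)] stop x None
```

View pics/w2.png

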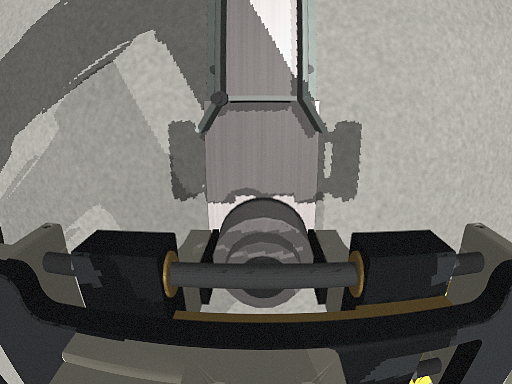

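The wrist view shows the bit held upright between the pads (265,250), over the landing plate and in line with the channel. The flap is shut at (262,100). Now I lower it with a force check, release, and look.

```bash
sed -i 's/^O=np.array.*; A=/O=np.array([.5210,.0245]); A=/' h.py; grep '^O=' h.py; python3 - <<'E'
from h import *
robot.servo_line(B(-.085,0,.02),Rz(JA),speed=.1)
f0=np.mean([robot.read_force() for _ in range(3)],0); z=.0145
robot.servo_line(B(-.085,0,z),speed=.03)
while z>.0095:
    z-=.0005; robot.servo_line(B(-.085,0,z),speed=.02); f=robot.read_force()-f0
    if f[2]>4: break
print('z',z,f); robot.move_gripper(.8); print(robot.read_force()-f0)
robot.servo_line(B(-.085,0,.13),speed=.15); robot.move_gripper(0)
robot.goto(B(-.16,0,.13),Rz(JA)); print(robot.read_t(),robot.read_grip_width())
im,W=wcloud(); np.savez('w3.npz',im=im,W=W); baymeas(W,O,A)
c,r,n=topcirc(W,np.array(B(-.085,0,0)[:2]),.042,.056); print(c,r,n,bayxy(c))
im2,W2=cloud('side'); c,r,n=topcirc(W2,np.array(B(-.085,0,0)[:2]),.042,.056); print('side',c,n)
cv2.imwrite('pics/w3.png',cv2.cvtColor(np.hstack([im,im2[80:464,150:400]]),cv2.COLOR_RGB2BGR))
E
```

```text
O=np.array([.5210,.0245]); A=np.radians(76.68); E_=np.array([np.cos(A),np.sin(A)]); N_=np.array([-E_[1],E_[0]])
z 0.010999999999999998 [-1.46431152  0.49337524  5.03588249]
[-0.31601694  0.19479204  2.34884898]
14.5917 0.003348389271123362
bay o [nan nan] deg nan n 0 0 0 sep [] stop x None
[ 0.501  -0.0586] 0.0191 1715 [-0.08547227  0.00031661]
side [ 0.4921 -0.0638] 14
  return _methods._mean(a, axis=axis, dtype=dtype,
  ret = ret.dtype.type(ret / rcount)
Traceback (most recent call last):
ValueError: all the input array dimensions except for the concatenation axis must match exactly, but along dimension 0, the array at index 0 has size 384 and the array at index 1 has size 304
```

The bit is released. The wrist cloud puts its collar at bay (-0.0855, 0.000) at the right height, so it is upright; only the picture saving failed. Next I push in guarded segments through the flap up to a bit x of about 0.06.

```bash
cat >> h.py <<'E'
Z=.018
def fpush(f0): return -(np.mean([robot.read_force() for _ in range(2)],0)-f0)[:2]@np.c_[E_,N_]
E
python3 - <<'E'
from h import *
robot.servo_line(B(-.16,0,Z),Rz(JA),speed=.12); robot.dwell(.1)
f0=np.mean([robot.read_force() for _ in range(5)],0); np.save('f0.npy',f0)
robot.servo_line(B(-.13,0,Z),speed=.05); x=-.13; L=[]
while x<.024:
    x+=.004; robot.servo_line(B(x,0,Z),speed=.035); f=fpush(f0); L.append((round(x,3),*f.round(1)))
    if f[0]>10: print('STOP');break
print(*L); print(robot.read_t(),bayxy(robot.read_position()))
im,W=wcloud(); np.savez('w4.npz',im=im,W=W)
c,r,n=topcirc(W,np.array(B(x+.036,0,0)[:2]),.042,.056); print(c,r,n,bayxy(c) if n else 0)
cv2.imwrite('pics/w4.png',cv2.cvtColor(im,cv2.COLOR_RGB2BGR))
E
```

```text
(-0.126, np.float64(-1.2), np.float64(0.0)) (-0.122, np.float64(0.1), np.float64(0.3)) (-0.118, np.float64(-0.8), np.float64(0.6)) (-0.114, np.float64(0.3), np.float64(-0.5)) (-0.11, np.float64(-0.9), np.float64(-0.5)) (-0.106, np.float64(-0.2), np.float64(-0.3)) (-0.102, np.float64(-0.9), np.float64(0.5)) (-0.098, np.float64(-0.4), np.float64(-0.5)) (-0.094, np.float64(-0.5), np.float64(0.1)) (-0.09, np.float64(-0.5), np.float64(-0.1)) (-0.086, np.float64(-1.4), np.float64(-0.1)) (-0.082, np.float64(-0.6), np.float64(-0.2)) (-0.078, np.float64(-1.0), np.float64(-0.3)) (-0.074, np.float64(-0.5), np.float64(-0.3)) (-0.07, np.float64(0.1), np.float64(0.2)) (-0.066, np.float64(-0.3), np.float64(-0.4)) (-0.062, np.float64(0.4), np.float64(-0.1)) (-0.058, np.float64(0.3), np.float64(-0.5)) (-0.054, np.float64(1.5), np.float64(-1.2)) (-0.05, np.float64(0.7), np.float64(-0.4)) (-0.046, np.float64(1.9), np.float64(0.0)) (-0.042, np.float64(3.5), np.float64(2.2)) (-0.038, np.float64(4.1), np.float64(2.4)) (-0.034, np.float64(3.7), np.float64(3.7)) (-0.03, np.float64(3.8), np.float64(2.3)) (-0.026, np.float64(1.6), np.float64(0.1)) (-0.022, np.float64(1.5), np.float64(1.6)) (-0.018, np.float64(1.6), np.float64(2.6)) (-0.014, np.float64(1.7), np.float64(1.0)) (-0.01, np.float64(1.4), np.float64(1.6)) (-0.006, np.float64(0.9), np.float64(0.4)) (-0.002, np.float64(1.5), np.float64(0.7)) (0.002, np.float64(1.2), np.float64(0.4)) (0.006, np.float64(0.3), np.float64(0.8)) (0.01, np.float64(0.5), np.float64(1.0)) (0.014, np.float64(-0.2), np.float64(0.2)) (0.018, np.float64(0.5), np.float64(0.2)) (0.022, np.float64(0.7), np.float64(0.9)) (0.026, np.float64(0.6), np.float64(0.6))
27.025 [ 2.63128513e-02 -6.23858854e-05]
[0.525  0.0829] 0.0286 5849 [0.05775051 0.00956235]
```

View pics/w4.png

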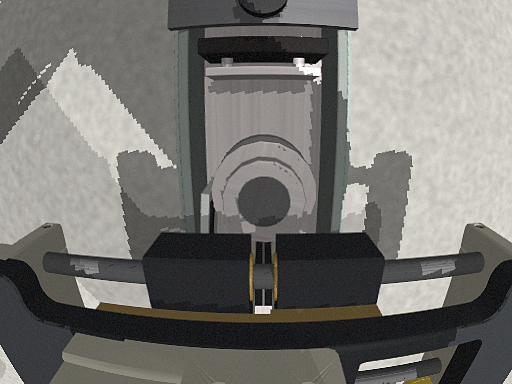

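The wrist view shows the bit at (265,195) standing in the channel with the flap swung open to its left (210,210). The feeler plate is ahead at (262,72), the bridge at (262,12). The peak force was about 4 N at the flap. Next comes the feel phase.

```bash
python3 - <<'E'
from h import *
W=np.load('w4.npz')['W'].reshape(-1,3); q=np.c_[(W[:,:2]-O)@E_,(W[:,:2]-O)@N_,W[:,2]]
s=q[(abs(q[:,1])<.02)&(q[:,2]>.042)&(q[:,2]<.056)&(q[:,0]<.1)]; print('collar front x',np.percentile(s[:,0],[98,99.5]))
s=q[(abs(q[:,1])<.02)&(q[:,2]>.02)&(q[:,2]<.05)&(q[:,0]>.095)&(q[:,0]<.16)]; print('feeler x',np.percentile(s[:,0],[1,5,25,50]))
f0=np.load('f0.npy')
def F(n=4):
    v=[]
    for _ in range(n): v.append(robot.read_force()); robot.dwell(.015)
    return float(-(np.mean(v,0)-f0)[:2]@E_)
x=.0263; L=[]
while x<.040: x+=.004; robot.servo_line(B(x,0,Z),speed=.03)
L.append((round(x,4),round(F(),1)))
while x<.106:
    x+=.001; robot.servo_line(B(x,0,Z),speed=.02); f=F(); L.append((round(x,4),round(f,1)))
    if f>3.5: break
    if robot.read_t()>44: break
print(*L); print(robot.read_t(),bayxy(robot.read_position()),F(8))
im,W=wcloud(); np.savez('w5.npz',im=im,W=W)
cv2.imwrite('pics/w5.png',cv2.cvtColor(im,cv2.COLOR_RGB2BGR))
E
```

```text
collar front x [0.07872819 0.07956032]
feeler x [0.11817239 0.11842421 0.12229744 0.12972392]
(0.0423, -0.5) (0.0433, -0.4) (0.0443, -0.2) (0.0453, 1.4) (0.0463, 2.1) (0.0473, 1.7) (0.0483, 1.6) (0.0493, 1.3) (0.0503, 1.3) (0.0513, 1.0) (0.0523, 1.2) (0.0533, 1.2) (0.0543, 1.4) (0.0553, 1.1) (0.0563, 1.1) (0.0573, 1.1) (0.0583, 1.2) (0.0593, 1.3) (0.0603, 1.4) (0.0613, 1.5) (0.0623, 1.2) (0.0633, 2.3) (0.0643, 4.0)
35.25 [0.06383692 0.00021027] 4.3905148573217385
```

View pics/w5.png

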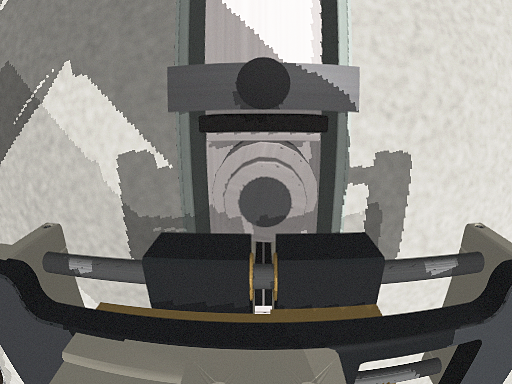

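The bit sits against the feeler at (265,140), which is closed up to the rubber block (262,123). Contact was felt at about 4 N at a bit x of about 0.097, matching the feeler's imaged face at 0.118 plus 5 mm. I back off 2 mm, lift straight out, and check.

```bash
python3 - <<'E'
from h import *
f0=np.load('f0.npy')
p=bayxy(robot.read_position())
robot.servo_line(B(p[0]-.002,0,Z),speed=.02); robot.dwell(.2); print('after back-off',robot.read_force()-f0)
robot.servo_line(B(p[0]-.002,0,.03),speed=.05); robot.servo_line(B(p[0]-.002,0,.15),speed=.1)
robot.goto(B(-.01,0,.2),Rz(JA)); robot.dwell(.3); print(robot.read_t(),robot.read_force()-f0)
im,W=wcloud(); np.savez('w6.npz',im=im,W=W)
W=W.reshape(-1,3); q=np.c_[(W[:,:2]-O)@E_,(W[:,:2]-O)@N_,W[:,2]]
c,r,n=topcirc(W,np.array(B(.097,0,0)[:2]),.046,.053,.024); print('bit',bayxy(c),r,n)
s=q[(abs(q[:,1])<.02)&(q[:,2]>.02)&(q[:,2]<.044)&(q[:,0]>.116)&(q[:,0]<.16)]; print('feeler x',np.percentile(s[:,0],[1,5,25]))
s=q[(abs(q[:,1])<.026)&(q[:,2]>.034)&(q[:,2]<.046)&(abs(q[:,0])<.03)]; print('flap line (slope, x)',np.polyfit(s[:,1],s[:,0],1),len(s))
cv2.imwrite('pics/w6.png',cv2.cvtColor(im,cv2.COLOR_RGB2BGR))
E
```

```text
after back-off [ 1.33509992  1.24145828 -0.5183661 ]
38.3917 [0.59550223 0.66718914 0.4091643 ]
bit [ 0.09798401 -0.00064281] 0.0194 1036
feeler x [0.1164143  0.11766996 0.12353408]
flap line (slope, x) [-0.00230818  0.00025413] 283
```

View pics/w6.png

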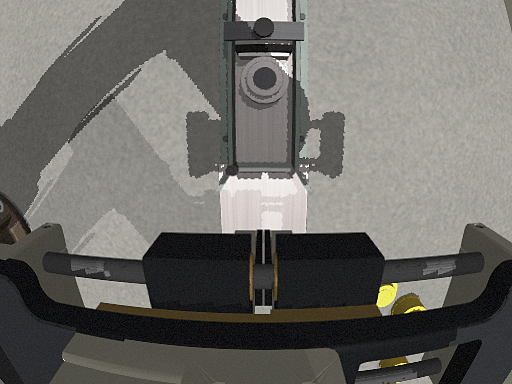

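The flap is shut (slope -0.002) and the bit is standing at x=0.098, with picture positions (263,78) for the bit and (265,170) for the flap. The feeler number is contaminated by bit pixels, so I check the feeler at its free ends, offline, across the saved clouds.

```bash
python3 - <<'E'
from h import *
for k in('w1','w4','w5','w6'):
    W=np.load(k+'.npz')['W'].reshape(-1,3); q=np.c_[(W[:,:2]-O)@E_,(W[:,:2]-O)@N_,W[:,2]]
    s=q[(abs(q[:,1])>.018)&(abs(q[:,1])<.028)&(q[:,2]>.026)&(q[:,2]<.046)&(q[:,0]>.108)&(q[:,0]<.14)]
    print(k,len(s),np.percentile(s[:,0],[2,10,30,50,80]).round(4),'z',np.percentile(s[:,2],[5,50,95]).round(3))
    b=topcirc(W,np.array(B(.097,0,0)[:2]),.046,.053,.024); print('  bit',bayxy(b[0]).round(4) if b[2] else None)
    print('  hist',np.histogram(s[:,0],np.arange(.108,.1401,.002))[0])
E
```

```text
w1 3 [0.118  0.118  0.1181 0.1182 0.1183] z [0.026 0.028 0.029]
  bit None
  hist [0 0 0 0 1 2 0 0 0 0 0 0 0 0 0 0]
w4 1341 [0.1183 0.1192 0.1265 0.1289 0.1334] z [0.028 0.038 0.04 ]
  bit [0.0612 0.0002]
  hist [  0   0   0   0   0 199 154  29  17  16 353 184 173 173  28  15]
w5 1355 [0.1086 0.1112 0.1264 0.1301 0.1346] z [0.033 0.038 0.04 ]
  bit [0.0941 0.0006]
  hist [ 87  70  58  32   4   0   0   0 131 147 137 189 172 193 135   0]
w6 278 [0.1089 0.1122 0.1257 0.1288 0.1335] z [0.031 0.038 0.04 ]
  bit [ 0.098  -0.0006]
  hist [13 12  9  2  0  0  0 30 28 18 56 34 32 24 18  2]
```

The feeler moved from 0.118 to about 0.123, but the last view is too coarse against the 3.2 mm limit. I take one closer look from above the channel, with the fingers clear.

```bash
python3 - <<'E'
from h import *
robot.goto(B(.035,0,.09),Rz(JA)); robot.dwell(.2)
im,W=wcloud(); np.savez('w7.npz',im=im,W=W); print(robot.read_t())
for k in('w4','w5','w7'):
    W=np.load(k+'.npz')['W'].reshape(-1,3); q=np.c_[(W[:,:2]-O)@E_,(W[:,:2]-O)@N_,W[:,2]]
    for sg in(1,-1):
        s=q[(sg*q[:,1]>.019)&(sg*q[:,1]<.027)&(q[:,2]>.030)&(q[:,2]<.046)&(q[:,0]>.1155)&(q[:,0]<.14)]
        print(k,sg,len(s),'front',np.percentile(s[:,0],[1,3,6]).round(4),np.histogram(s[:,0],np.arange(.115,.1361,.001))[0])
    b=topcirc(W,np.array(B(.097,0,0)[:2]),.046,.053,.024); print('  bit',bayxy(b[0]).round(4) if b[2] else None)
E
```

```text
39.2417
w4 1 507 front [0.1183 0.1184 0.1187] [ 0  0  0 41 36 32 38 10  0  0  0  0  1 84 35 36 39 34 32 35 37]
w4 -1 481 front [0.1182 0.1184 0.1188] [ 0  0  0 35 33 28 31 11  0  0  0  0  0 83 38 33 36 36 33 36 32]
  bit [0.0612 0.0002]
w5 1 445 front [0.1244 0.1248 0.1251] [ 0  0  0  0  0  0  0  0  0 27 33 32 34 32 24 43 34 35 34 36 42]
w5 -1 428 front [0.1245 0.1249 0.1252] [ 0  0  0  0  0  0  0  0  0 24 31 30 30 29 29 36 36 33 33 37 37]
  bit [0.0941 0.0006]
w7 1 199 front [0.1241 0.1241 0.1247] [ 0  0  0  0  0  0  0  0  2 19 10 15 19 21 13 17 16 11 21 12 17]
w7 -1 195 front [0.124  0.1241 0.1247] [ 0  0  0  0  0  0  0  0  1 20 11 19 13 19 13 15 18 11 20 13 15]
  bit [ 0.0977 -0.0005]
```

The feeler's front edge moved from 0.118 to 0.124, and the gap to the stop is closed on both sides, so it is pressed home. Handing in after lifting clear.

```bash
python3 - <<'E'
from h import *
robot.servo_line(B(.0,0,.2),speed=.15); im,W=cloud('side'); P=W
for n,c,lo,hi in(('tall',(.522,-.389),.078,.095),('wheel',(.470,-.266),.012,.03),('glass',(.506,.387),.03,.05)): print(n,topcirc(W,np.array(c),lo,hi,.035))
print(robot.read_t()); robot.job_done()
E
```

```text
tall (array([ 0.5215, -0.3921]), 0.0127, 66)
wheel (array([ 0.47  , -0.2682]), 0.03, 331)
glass (array([0.5086, 0.3861]), 0.0329, 180)
40.2083
the job is handed in; nothing more can be done
```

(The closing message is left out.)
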